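Switch on a distribution box behind its push-push window flap

ROBOT

A 6-joint arm with a two-finger parallel gripper is mounted at the origin on the work surface. World frame = base frame: x ahead of the robot, y to its left, z up, the work surface at z = 0. Lengths are in m, angles in degrees, forces in N, time in s.
With the tool pointing down it reaches from about 0.25 to 0.775 m from the base axis. Payload 4 kg.
Tool frame: the origin (TCP) lies where the fingers leave the gripper's body, on its centre line; the fingertips stand 73 mm ahead of it and the grasp point (between the pads) lies 54 mm ahead of it; z points along the fingers, y is the line along which they close (so a half turn about z gives the same grasp; the last joint's range is limited). The gripper opens to 85 mm and grips with 20 to 120 N. Pads are 22 mm wide; open, the fingers measure 114 mm over their backs; the gripper's body (76 mm by 85 mm) begins 54 mm behind the grasp point. The pads swing forward as they close: fully open they stand 13 mm farther back than shut.
Start: joints at [69.265, 4.996, 78.535, -0, 96.463, -5.907], TCP at [0.141, 0.532, 0.304] pointing down, gripper open.
Joint ranges: [-177.83, 177.83], [-43.37, 116.18], [15.69, 146.23], [-61.86, 241.86], [9.47, 152.12], [-147.06, 147.06]. Speed limits (degrees/s): [159.86, 159.86, 180, 180, 180, 180].

INTERFACE

Orientations are given as a 3x3 rotation matrix whose columns are the frame's x, y, z axes.
In Python, from workcell import robot gives the robot as it stands.
- The arm moves only by the tool arm_command, never from a script. Its argument "targets" is one flat list of numbers, 7 for each row, row after row: the turn, a rotation vector about the tool's x, y, z each as a share of 90 degrees, from -1 to 1, then the shift along the tool's x, y, z each as a share of 0.5 m, from -1 to 1, then the opening, from 0 (shut) to 1 (fully open). In form: [wx, wy, wz, x, y, z, gripper, wx, wy, wz, x, y, z, gripper, ...]. A call has 1 to 20 rows; each row shifts and turns the commanded pose from where the row before left it, along the tool's axes as they then stand; what a row does not reach is not made up. A row lasts 1/8 s, in which the tool goes at most 62.5 mm and 10.7 degrees, less where a joint would pass 70% of its speed; a pose out of reach is approached as far as the arm can. A call with a number of a shift or a turn outside -1 to 1 is refused whole. A call with a gripper value outside its range is refused whole. The fingers move at their own pace and stop on an object; "squeeze" is the grip in N (left out, the last holds). Time passes only in rows, so rows that do not move let the fingers close. It gives the time, the measured TCP pose, the force, the opening and the grip force at its end, in the units of the state.
- robot.state(): the state, without advancing time (a new reading comes with each control period).
- robot.read_camera(name): name is "side" or "top" or "wrist"; returns a dict with "pixels" (400x640x3 uint8, blue, green, red), "camera_matrix" (3x3 intrinsics, pixels), "k1" (the pictures are not rectified: a ray, as slopes to the right and down, at radius r is drawn at 1 + k1 r^2 times it, then the intrinsics apply), "R" (3x3) and "t" (3): a world point X has camera coordinates R X + t. Camera axes: x right, y down, z forward; pixel columns grow to the right and rows downward; lengths in m; the calibration is good to about 2 mm. A picture is of the moment at which its call begins. There is no depth.
- robot.close_job(): hands the job in; it is judged then, once.
The state is a dict: "clock": time; "joint_positions": joint angles; "joint_vel": joint speeds; "joint_torque": joint torques, N m; "eef_pos": TCP position; "tool_rot": TCP orientation; "ft_force": force on the tool from outside, world axes, zero at the start; "torque": the same for the moment, N m; "opening": finger opening in m; "gripper_force": force on a finger pad.
Only numpy, scipy, OpenCV 4.12 (cv2) and the standard library are available. Lean on these libraries where they do the work, as an engineer would, in place of code of your own. Each camera call takes 0.05 s, during which the arm holds its last target. There are 200 camera calls.

TASK

Switch the distribution box on at its main switch: press the locked window flap at its grey thumb patch so that the push-push catch lets go and the flap swings fully open by itself, push the wide three-pole main handle all the way over towards the flap's hinge, then swing the flap back down and press it in until the catch clicks and holds it shut on its own. The flap is thin and cracks if it is pressed hard (over about 20 N), so press slowly, feel for the moment it bottoms just after the click, then let go and see whether it is locked or released. Leave the three single breakers beside the main switch off, and do not disturb the tray, the screwdriver or the tape.

Things in the scene. Friction and masses are not known exactly. Their poses are not given: they have to be found in the camera images.
- box: Grey steel wall enclosure lying on its back, fixed: 300 mm (x) by 400 mm (y) and 140 mm high, door upward. Origin at the centre of its underside on the bench; its x axis points from the flap's free edge towards the flap's hinge, y along the hinge, z up. On the door stands a grey plastic window frame 17 mm high (138 mm in x by 174 mm in y, centred) with the breakers inside and the flap over it.
- flap (a joint): Flap angle in rad: near 0 (within 0.01) locked shut, growing as it opens, 1.72 fully open (a little past upright), slightly negative while pressed in. Smoked clear plate with dark border, 4 mm thick, 180 mm along the hinge, free edge 140 mm from the hinge line. A damped spring opens it in about 2 s when the catch does not hold it. Swinging it down takes 1 to 3 N, the last 10 mm 4 to 7 N.
- flap_press (a point): Middle of the light grey thumb patch (22 by 36 mm) on the flap's outer face, over the push-push catch: 123 mm from the hinge line, 17 mm from the free edge. z axis: the flap's outward normal; x: to the hinge. Each full press changes the state: from locked, it lets go when the finger lifts; from open, it locks. A press short of the click changes nothing.
- flap_hinge (a point): Middle of the flap's hinge line, 168 mm above the bench, along the box's y; the outer face lies 2 mm outside it; the shut flap extends to the box's -x. The catch clicks when the patch is 3 to 8 mm below its locked rest, different on each box and unseen; a hard stop comes 0.5 to 1 mm further. Up to the stop the push is under 8 N, there it climbs steeply. Over 20 N cracks the flap.
- main_lever (a joint): Main switch handle in rad: 0 off (leaning away from the hinge, towards the box's -x), 0.9 fully on (leaning towards the hinge, box +x). An over-centre spring holds it at either end; about 3 N on the bar tips it past the middle and it then snaps over.
- main_bar (a point): Centre of the black tie bar joining the main switch's three handles: 46 mm along y, 8 mm thick, 6 mm high; it moves 16 mm along the box's +x from off to on. The switch is 54 mm wide, left or right of the row's middle. Breaker faces lie 12 mm below. Off, its -x side is free for 43 mm up to the frame, whose top is about level with the bar; inside, the frame is 150 mm along y.
- breaker0 (a joint): Single-pole breaker handle, 8 mm wide, in the group of three beside the main switch (the end one on the box's -y side): 0 off, 0.9 on. The nearest of the three is 38 mm from the middle of the main bar, centre to centre. To be left off.
- breaker1 (a joint): The middle one of the three single-pole breaker handles: 0 off, 0.9 on. To be left off.
- breaker2 (a joint): The end one of the three single-pole breaker handles on the box's +y side: 0 off, 0.9 on. To be left off.
- tray: Small blue screw tray, 100 by 70 mm and 25 mm high, loose on the box's door beside the flap; origin under its centre. A bystander.
- driver: Screwdriver with a black handle, 200 mm long, lying on the bench to the left of the box; a bystander.
- tape: Ring-shaped tape roll, 96 mm across and 24 mm high, flat on the bench to the right of the box; origin under its centre. A bystander.

How it is judged:
By the outcome, as a careful person would: the job done as asked, in the order asked, and still so for the second after the job is handed in, with the robot touching nothing.
It also fails if it takes over 66 s, if anything falls off the work surface, if the arm or the gripper's body presses on something with over 40 N, if the wrist force passes 120 N, or if a joint passes its speed limit or range.

## Working session

There is one attempt and no reset: what is moved stays moved. The work goes in short steps, Python scripts to look and compute and a tool call to move; the robot and the scene stay as the last step left them, time stands still between calls to the robot, and variables do not carry over. Pictures are saved under pics/ and viewed, at most 13 in all, crops included, and the job is handed in when it is done.

Besides the shell and the picture viewer there is one more tool, called after "Request:" in YAML: its name, and indented under it one key for each argument. arm_command: Moves the arm, as the interface text tells. Its arguments: {"type":"object","properties":{"targets":{"type":"array","items":{"type":"number"}},"squeeze":{"type":"number"}},"required":["targets"]}

```bash
mkdir -p pics; cat > h.py <<'E'
import numpy as np,cv2
from workcell import robot
def cam(n):
    return robot.read_camera(n)
def ray(c,u,v):
    K=c["camera_matrix"]; d=np.array([c["k1"],0,0,0,0],float)
    # model: distorted = p*(1+k1 r^2)
    p=cv2.undistortPoints(np.array([[[u,v]]],float),np.array(K,float),d)[0,0]
    R=np.array(c["R"]);t=np.array(c["t"])
    return -R.T@t, R.T@np.array([p[0],p[1],1.])
def plane(c,u,v,z):
    o,d=ray(c,u,v); return o+d*(z-o[2])/d[2]
def proj(c,X):
    R=np.array(c["R"]);t=np.array(c["t"]); 
    return cv2.projectPoints(np.array(X,float).reshape(-1,1,3),cv2.Rodrigues(R)[0],t,np.array(c["camera_matrix"],float),np.array([c["k1"],0,0,0,0.]))[0][:,0]
E
python3 - <<'E'
from h import *
for n in("top","side"):
    c=cam(n); cv2.imwrite(f"pics/{n}0.png",c["pixels"])
    np.savez(f"{n}0.npz",**c)
s=robot.state(); print(s["clock"],s["eef_pos"],s["tool_rot"],s["ft_force"],s["opening"])
E
```

```text
0.1 [0.1406395  0.53140143 0.30284021] [[-9.66702317e-01  2.55902487e-01 -7.40397631e-04]
 [ 2.55903453e-01  9.66700499e-01 -1.88910973e-03]
 [ 2.32314880e-04 -2.01567706e-03 -9.99997942e-01]] [ 0.04410699 -0.48889095  0.14505053] 0.08534050014857786
```

View pics/top0.png

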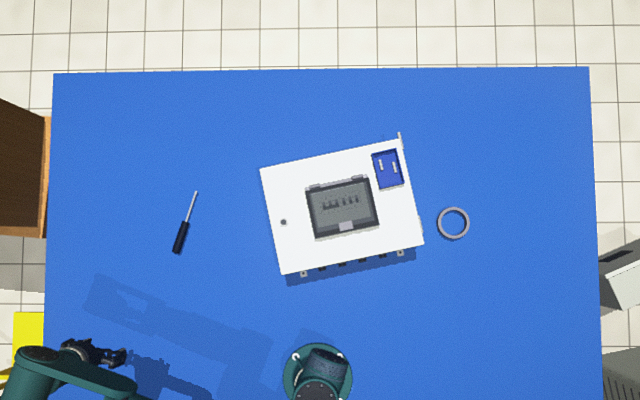

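View pics/side0.png

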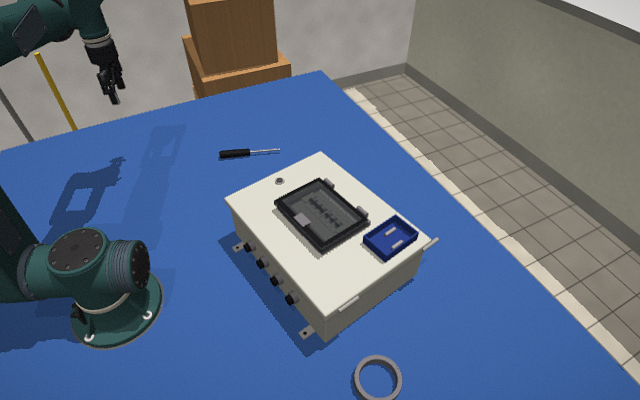

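The top view shows the box around (342,208), with the thumb patch at (346,226) on the robot side and the hinge on the far side. The tray is at (388,168), the tape at (453,222) and the driver at (185,222).

```bash
python3 - <<'E'
from h import *
c=dict(np.load("top0.npz")); p=c["pixels"]; 
hsv=cv2.cvtColor(p,cv2.COLOR_BGR2HSV)
roi=np.zeros(p.shape[:2],np.uint8); roi[120:290,245:432]=1
m=((hsv[...,1]<60)&(hsv[...,2]>190)&(roi>0)).astype(np.uint8)
cn=max(cv2.findContours(m,cv2.RETR_EXTERNAL,cv2.CHAIN_APPROX_NONE)[0],key=cv2.contourArea)
h=cv2.convexHull(cn); r=cv2.minAreaRect(h)
print(r); 
W=np.array([plane(c,*q[0],.14)[:2] for q in cn]).astype(np.float32); r=cv2.minAreaRect(W);print("door",r)
m2=((hsv[...,2]<135)).astype(np.uint8); m2[:170]=0;m2[250:]=0;m2[:,:295]=0;m2[:,390:]=0
m2=m2&(hsv[...,1]<120)
cn=max(cv2.findContours(m2,cv2.RETR_EXTERNAL,cv2.CHAIN_APPROX_NONE)[0],key=cv2.contourArea)
W=np.array([plane(c,*q[0],.168)[:2] for q in cn]).astype(np.float32); print("flap",cv2.minAreaRect(W))
# patch 
m3=((hsv[...,2]>140)).astype(np.uint8); m3[:219]=0;m3[233:]=0;m3[:,:338]=0;m3[:,356:]=0
n,l,st,ce=cv2.connectedComponentsWithStats(m3);print(st,ce)
crop=cv2.resize(p[165:255,290:415],None,fx=6,fy=6,interpolation=cv2.INTER_CUBIC);cv2.imwrite("pics/c1.png",crop)
s=dict(np.load("side0.npz"));
crop=cv2.resize(s["pixels"][165:265,260:390],None,fx=6,fy=6,interpolation=cv2.INTER_CUBIC);cv2.imwrite("pics/c2.png",crop)
E
```

```text
((340.8861999511719, 203.07196044921875), (114.88800048828125, 147.661376953125), 77.83779907226562)
door ((0.5121119618415833, -0.06831780076026917), (0.3189805746078491, 0.40670451521873474), 12.082451820373535)
flap ((0.5003994107246399, -0.06930362433195114), (0.13962909579277039, 0.17730817198753357), 12.01442813873291)
[[     0      0    640    400 255859]
 [   339    220     14     11    122]
 [   345    230     11      3     19]] [[319.48528682 199.48549396]
 [345.45081967 224.93442623]
 [351.         231.52631579]]
```

View pics/c1.png

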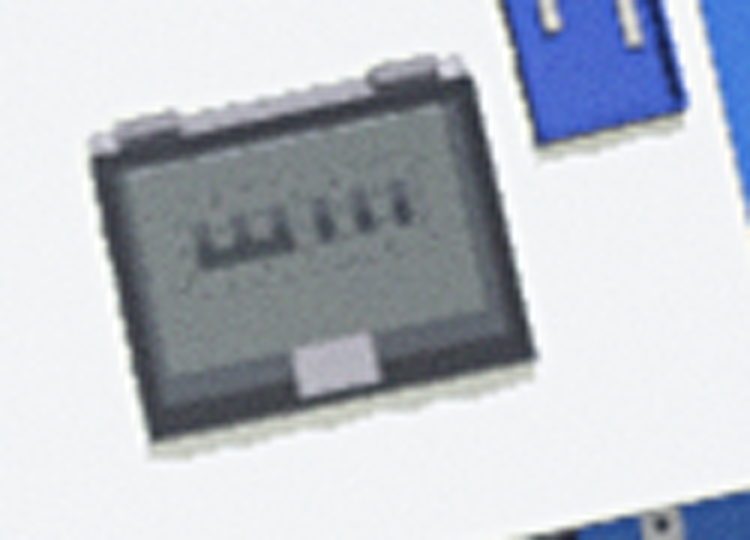

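View pics/c2.png

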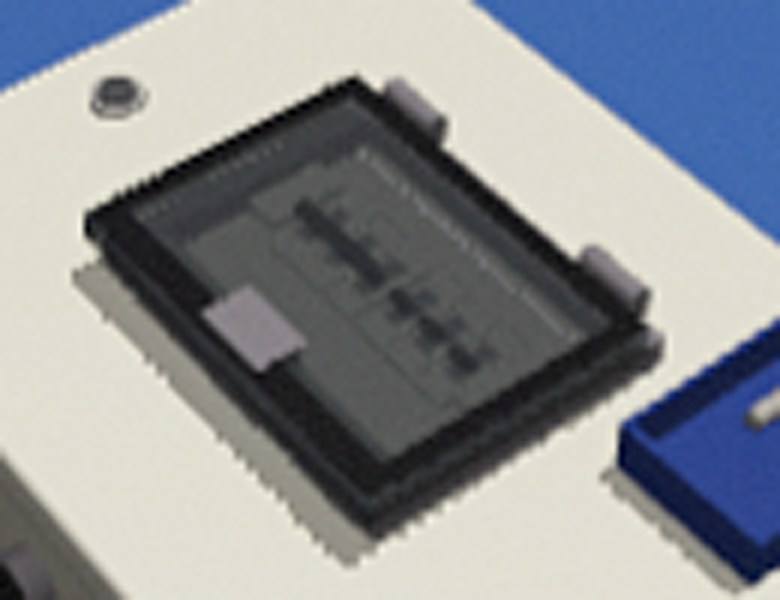

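The upscaled crops show the patch centred at top (345.9,225.4) and side (302.1,219.3). The wide main bar is on the left, which is box +y, at top (331,207.5) and side (316.3,204.6). The three singles are to its right, and the tray is beyond them.

```bash
python3 - <<'E'
from h import *
t=dict(np.load("top0.npz"));s=dict(np.load("side0.npz"))
def tri(a,b):
    A=[];y=[]
    for c,q in((t,a),(s,b)):
        o,d=ray(c,*q); d/=np.linalg.norm(d); P=np.eye(3)-np.outer(d,d);A.append(P);y.append(P@o)
    return np.linalg.lstsq(np.vstack(A),np.hstack(y),rcond=None)[0]
print("patch",plane(t,345.9,225.4,.17),plane(s,302.1,219.3,.17),tri((345.9,225.4),(302.1,219.3)))
print("bar",plane(t,331,207.5,.157),plane(s,316.3,204.6,.157),tri((331,207.5),(316.3,204.6)))
# flap corners
for q in [(92,150),(470,80),(535,357),(152,440)]: print(plane(t,290+q[0]/6-.4,165+q[1]/6-.4,.169))
for q in [(85,215),(355,78),(645,325),(372,495)]: print("s",plane(s,260+q[0]/6-.4,165+q[1]/6-.4,.17))
print("tray corners",[plane(t,u,v,.165)[:2] for u,v in((379,189),(405,184))])
E
```

```text
patch [ 0.44863692 -0.08170378  0.17      ] [ 0.45007237 -0.08042285  0.17      ] [ 0.44901967 -0.08179712  0.17181072]
bar [ 0.49819045 -0.04182396  0.157     ] [ 0.5031354  -0.04191874  0.157     ] [ 0.50024462 -0.0426539   0.15863453]
[0.54658665 0.0288424  0.169     ]
[ 0.57732498 -0.1425731   0.169     ]
[ 0.45176561 -0.17028804  0.169     ]
[0.41520341 0.0020445  0.169     ]
s [0.41480337 0.00206627 0.17      ]
s [0.54310858 0.02748657 0.17      ]
s [ 0.58004823 -0.14190167  0.17      ]
s [ 0.4548865  -0.16872638  0.17      ]
tray corners [array([ 0.54733569, -0.17257154]), array([ 0.56054573, -0.24324834])]
```

Request:
arm_command:
  targets: [0, 0, -0.0994, 0, 0, 0, 0, 0, 0, -0.0994, 0, 0, 0, 0, 0, 0, -0.0994, 0, 0, 0, 0, 0, 0, 0, -0.0249, -0.0946, 0.003, 0, 0, 0, 0, -0.0249, -0.0946, 0.003, 0, 0, 0, 0, -0.0249, -0.0946, 0.003, 0, 0, 0, 0, -0.0249, -0.0946, 0.003, 0, 0, 0, 0, -0.0249, -0.0946, 0.003, 0, 0, 0, 0, -0.0249, -0.0946, 0.003, 0, 0, 0, 0, -0.0249, -0.0946, 0.003, 0, 0, 0, 0, -0.0249, -0.0946, 0.003, 0, 0, 0, 0, -0.0249, -0.0946, 0.003, 0, 0, 0, 0, -0.0249, -0.0946, 0.003, 0, 0, 0, 0, -0.0249, -0.0946, 0.003, 0, 0, 0, 0, -0.0249, -0.0946, 0.003, 0, 0, 0, 0, -0.0249, -0.0946, 0.003, 0, 0, 0, 0, -0.0249, -0.0946, 0.003, 0]
  squeeze: 20

```text
clock: 2.22
eef_pos: [0.4493, -0.0813, 0.2824]
tool_rot: [[-0.978, -0.208, -0.0], [-0.208, 0.978, 0.001], [0.0, 0.001, -1.0]]
ft_force: [0.6, -0.3, 0.3]
opening: 0.0004
gripper_force: 0.0
```

```bash
python3 - <<'E'
from h import *
s=robot.state();print(s["clock"],s["eef_pos"],s["tool_rot"].round(4) if hasattr(s["tool_rot"],"round") else s["tool_rot"],s["ft_force"],s["opening"])
c=cam("wrist");cv2.imwrite("pics/w1.png",c["pixels"])
e=np.array(s["eef_pos"]);R=np.array(s["tool_rot"])
print(proj(c,[[.449,-.081,.17],[.499,-.042,.157],[.569,-.0555,.17],e+R[:,2]*.073]))
E
```

```text
2.225 [ 0.44932546 -0.08128757  0.28239652] [[-9.782e-01 -2.077e-01 -4.000e-04]
 [-2.077e-01  9.782e-01  6.000e-04]
 [ 3.000e-04  7.000e-04 -1.000e+00]] [ 0.5837687  -0.3222006   0.32381579] 0.0003893186615493061
[[321.50571266 226.85581528]
 [358.39113436 289.05131537]
 [321.36937302 371.42338357]
 [321.16085654 258.55591205]]
```

View pics/w1.png

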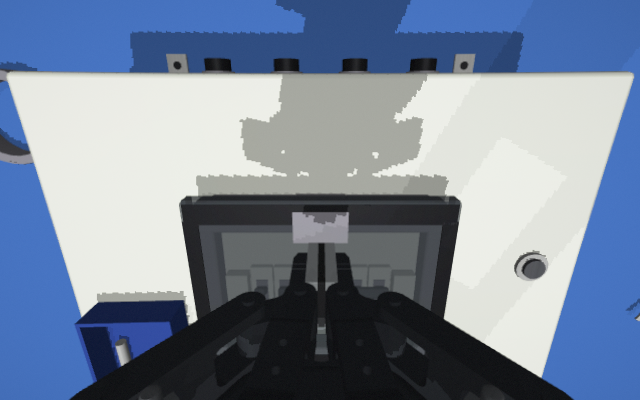

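The wrist view shows the patch centre at about (320,227), matching the projection, and the box edges are square to the tool. Descending now.

Request:
arm_command:
  targets: [0, 0, 0, 0, 0, 0.014, 0, 0, 0, 0, 0, 0, 0.014, 0, 0, 0, 0, 0, 0, 0.014, 0, 0, 0, 0, 0, 0, 0.014, 0, 0, 0, 0, 0, 0, 0.01, 0, 0, 0, 0, 0, 0, 0, 0]

```text
clock: 3.02
eef_pos: [0.4488, -0.0795, 0.2494]
tool_rot: [[-0.978, -0.208, -0.001], [-0.208, 0.978, 0.0], [0.001, 0.0, -1.0]]
ft_force: [-0.1, -0.0, -0.3]
opening: -0.0004
gripper_force: 0.0
```

Request:
arm_command:
  targets: [0, 0, 0, 0, 0, 0.004, 0, 0, 0, 0, 0, 0, 0.004, 0, 0, 0, 0, 0, 0, 0, 0]

```text
clock: 3.4
eef_pos: [0.449, -0.0798, 0.2458]
tool_rot: [[-0.978, -0.208, -0.0], [-0.208, 0.978, 0.0], [0.0, 0.0, -1.0]]
ft_force: [0.7, -1.6, 0.6]
opening: 0.0003
gripper_force: 0.0
```

Request:
arm_command:
  targets: [0, 0, 0, 0, 0, 0.004, 0, 0, 0, 0, 0, 0, 0, 0]

```text
clock: 3.65
eef_pos: [0.449, -0.0797, 0.2437]
tool_rot: [[-0.978, -0.208, -0.0], [-0.208, 0.978, 0.0], [0.0, 0.0, -1.0]]
ft_force: [-0.2, 0.1, -0.5]
opening: 0.0001
gripper_force: 0.0
```

Request:
arm_command:
  targets: [0, 0, 0, 0, 0, 0.002, 0, 0, 0, 0, 0, 0, 0.002, 0, 0, 0, 0, 0, 0, 0, 0]

```text
clock: 4.03
eef_pos: [0.4491, -0.0798, 0.2426]
tool_rot: [[-0.978, -0.208, 0.001], [-0.208, 0.978, -0.0], [-0.001, -0.0, -1.0]]
ft_force: [-2.6, 0.9, 4.6]
opening: -0.0002
gripper_force: 2.4
```

Request:
arm_command:
  targets: [0, 0, 0, 0, 0, 0.002, 0, 0, 0, 0, 0, 0, 0, 0]

```text
clock: 4.28
eef_pos: [0.4491, -0.0798, 0.2416]
tool_rot: [[-0.978, -0.208, 0.001], [-0.208, 0.978, -0.0], [-0.001, -0.0, -1.0]]
ft_force: [-2.1, 1.0, 5.1]
opening: -0.0001
gripper_force: 2.6
```

Request:
arm_command:
  targets: [0, 0, 0, 0, 0, 0.002, 0, 0, 0, 0, 0, 0, 0, 0]

```text
clock: 4.53
eef_pos: [0.4491, -0.0798, 0.2406]
tool_rot: [[-0.978, -0.208, 0.001], [-0.208, 0.978, -0.0], [-0.001, -0.0, -1.0]]
ft_force: [-2.9, 1.1, 5.8]
opening: -0.0
gripper_force: 2.7
```

Request:
arm_command:
  targets: [0, 0, 0, 0, 0, 0.001, 0, 0, 0, 0, 0, 0, 0.001, 0, 0, 0, 0, 0, 0, 0, 0]

```text
clock: 4.9
eef_pos: [0.4491, -0.0798, 0.2397]
tool_rot: [[-0.978, -0.208, 0.001], [-0.208, 0.978, -0.0], [-0.001, -0.0, -1.0]]
ft_force: [-3.1, -0.5, 6.1]
opening: -0.0003
gripper_force: 2.9
```

Request:
arm_command:
  targets: [0, 0, 0, 0, 0, 0.001, 0, 0, 0, 0, 0, 0, 0, 0]

```text
clock: 5.15
eef_pos: [0.4491, -0.0798, 0.2393]
tool_rot: [[-0.978, -0.208, 0.001], [-0.208, 0.978, -0.0], [-0.001, -0.0, -1.0]]
ft_force: [-2.6, 0.3, 6.6]
opening: -0.0003
gripper_force: 3.2
```

Request:
arm_command:
  targets: [0, 0, 0, 0, 0, 0.001, 0, 0, 0, 0, 0, 0, 0, 0]

```text
clock: 5.4
eef_pos: [0.4491, -0.0798, 0.2389]
tool_rot: [[-0.978, -0.208, 0.001], [-0.208, 0.978, -0.0], [-0.001, -0.0, -1.0]]
ft_force: [-1.8, 0.7, 6.3]
opening: 0.0
gripper_force: 3.2
```

Request:
arm_command:
  targets: [0, 0, 0, 0, 0, 0.001, 0, 0, 0, 0, 0, 0, 0, 0]

```text
clock: 5.65
eef_pos: [0.4491, -0.0798, 0.2387]
tool_rot: [[-0.978, -0.208, 0.001], [-0.208, 0.978, -0.0], [-0.001, -0.001, -1.0]]
ft_force: [-3.2, 1.0, 7.9]
opening: 0.0003
gripper_force: 3.8
```

Request:
arm_command:
  targets: [0, 0, 0, 0, 0, 0.001, 0, 0, 0, 0, 0, 0, 0, 0]

```text
clock: 5.9
eef_pos: [0.4491, -0.0798, 0.2385]
tool_rot: [[-0.978, -0.208, 0.001], [-0.208, 0.978, -0.0], [-0.001, -0.001, -1.0]]
ft_force: [-3.7, 1.2, 8.4]
opening: 0.0001
gripper_force: 4.4
```

Request:
arm_command:
  targets: [0, 0, 0, 0, 0, 0.001, 0, 0, 0, 0, 0, 0, 0, 0]

```text
clock: 6.15
eef_pos: [0.4491, -0.0798, 0.2384]
tool_rot: [[-0.978, -0.208, 0.001], [-0.208, 0.978, -0.001], [-0.001, -0.001, -1.0]]
ft_force: [-4.1, 0.8, 9.9]
opening: 0.0
gripper_force: 5.1
```

Request:
arm_command:
  targets: [0, 0, 0, 0, 0, -0.01, 0, 0, 0, 0, 0, 0, -0.03, 0, 0, 0, 0, 0.05, 0, -0.03, 0, 0, 0, 0, 0.08, 0, -0.03, 0, 0, 0, 0, 0.05, 0, 0, 0]

```text
clock: 6.78
eef_pos: [0.3604, -0.0988, 0.288]
tool_rot: [[-0.978, -0.208, 0.003], [-0.208, 0.978, -0.001], [-0.002, -0.002, -1.0]]
ft_force: [0.6, -0.3, 0.1]
opening: -0.0
gripper_force: 0.0
```

Request:
arm_command:
  targets: [0, 0, 0, 0, 0, 0, 0, 0, 0, 0, 0, 0, 0, 0, 0, 0, 0, 0, 0, 0, 0, 0, 0, 0, 0, 0, 0, 0, 0, 0, 0, 0, 0, 0, 0, 0, 0, 0, 0, 0, 0, 0, 0, 0, 0, 0, 0, 0, 0, 0, 0, 0, 0, 0, 0, 0, 0, 0, 0, 0, 0, 0, 0, 0, 0, 0, 0, 0, 0, 0, 0, 0, 0, 0, 0, 0, 0, 0, 0, 0, 0, 0, 0, 0, 0, 0, 0, 0, 0, 0, 0, 0, 0, 0, 0, 0, 0, 0]

```text
clock: 8.52
eef_pos: [0.361, -0.0985, 0.2864]
tool_rot: [[-0.978, -0.208, -0.0], [-0.208, 0.978, 0.0], [-0.0, 0.0, -1.0]]
ft_force: [0.3, 0.1, 0.8]
opening: 0.0001
gripper_force: 0.0
```

```bash
python3 - <<'E'
from h import *
c=cam("wrist");s=cam("side"); np.savez("w2.npz",**c)
im=np.hstack([c["pixels"][:, :],cv2.resize(s["pixels"][120:290,210:450],(640,453))[:400]])
cv2.imwrite("pics/w2.png",cv2.resize(im,(800,250)))
# bigger: stacked
cv2.imwrite("pics/w2.png",np.vstack([cv2.resize(c["pixels"],(480,300)),cv2.resize(s["pixels"][110:290,220:508],(480,300))]))
print(proj(c,[[.499,-.042,.157],[.569,-.0555,.17]]),robot.state()["eef_pos"])
E
```

```text
[[352.0057143  375.85294646]
 [319.49066597 446.45412326]] [ 0.3609997  -0.09846681  0.28640938]
```

View pics/w2.png

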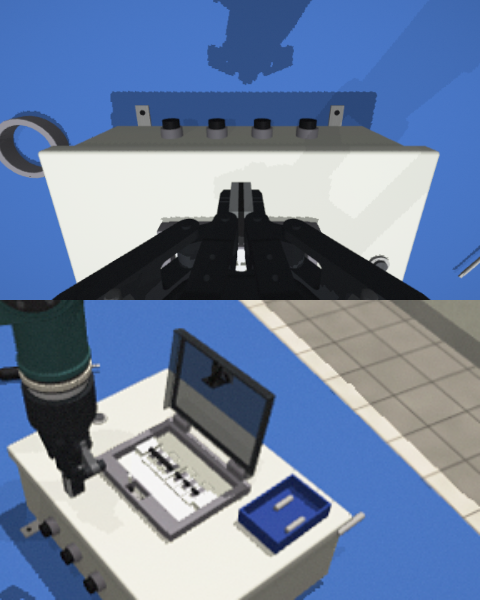

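The flap is fully open. In the side half of the composite, the bar runs about (148,448)–(178,475) and the singles follow to its lower right. Refining the bar by mask.

```bash
python3 - <<'E'
from h import *
for n,(r0,r1,c0,c1) in (("side",(192,232,300,350)),("top",(190,222,315,370))):
    c=cam(n);g=c["pixels"].max(2);m=np.zeros_like(g);m[r0:r1,c0:c1]=g[r0:r1,c0:c1]<75
    N,l,st,ce=cv2.connectedComponentsWithStats(m)
    for i in range(1,N):
        if st[i,4]>5: print(n,st[i],ce[i],plane(c,*ce[i],.157))
    cv2.imwrite(f"pics/b_{n}.png",cv2.resize(c["pixels"][r0-10:r1+10,c0-10:c1+10],None,fx=8,fy=8,interpolation=cv2.INTER_CUBIC))
a=cv2.imread("pics/b_side.png");b=cv2.imread("pics/b_top.png");w=max(a.shape[1],b.shape[1])
f=lambda x:cv2.copyMakeBorder(x,0,0,0,w-x.shape[1],cv2.BORDER_CONSTANT)
o=np.vstack([f(a),f(b)]);print(o.shape);cv2.imwrite("pics/b.png",cv2.resize(o,None,fx=.65,fy=.65))
E
```

```text
side [300 192  10   8  14] [303.92857143 194.85714286] [4.90463554e-01 4.51561969e-04 1.57000000e-01]
side [327 192  23  21  66] [338.48484848 201.42424242] [ 0.55463821 -0.05540889  0.157     ]
side [344 192   6   5  16] [347.1875 193.3125] [ 0.58626131 -0.04033811  0.157     ]
side [309 199  15  14  55] [316.47272727 205.41818182] [ 0.50235251 -0.0444949   0.157     ]
side [325 213   4   4  10] [326.6 214.8] [ 0.51030343 -0.08141712  0.157     ]
side [300 219   9   8  19] [303.57894737 222.36842105] [ 0.45364144 -0.07945148  0.157     ]
side [330 218   4   4  10] [331.6 219.7] [ 0.51372504 -0.09974304  0.157     ]
side [335 223   4   4  11] [336.45454545 224.63636364] [ 0.51672545 -0.11759227  0.157     ]
top [324 203  14   6  33] [331.03030303 206.03030303] [ 0.50222094 -0.04193007  0.157     ]
(896, 600, 3)
```

View pics/b.png

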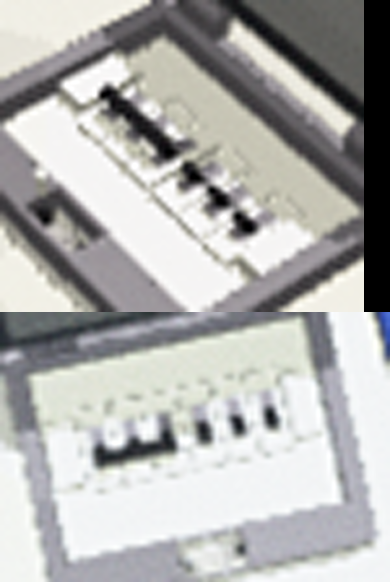

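The composite shows the bar at side (316.5,205.4) and top (331,206), so about (0.502,-0.043). Its -x side is clear. Moving in 22 mm short of it.

Request:
arm_command:
  targets: [0, 0, 0, -0.0425, 0.0083, 0, 0, 0, 0, 0, -0.0425, 0.0083, 0, 0, 0, 0, 0, -0.0425, 0.0083, 0, 0, 0, 0, 0, -0.0425, 0.0083, 0, 0, 0, 0, 0, -0.0425, 0.0083, 0, 0, 0, 0, 0, -0.0425, 0.0083, 0, 0, 0, 0, 0, 0, 0, 0.02, 0, 0, 0, 0, 0, 0, 0.03, 0, 0, 0, 0, 0, 0, 0.025, 0, 0, 0, 0, 0, 0, 0, 0]

```text
clock: 9.98
eef_pos: [0.4793, -0.0477, 0.247]
tool_rot: [[-0.978, -0.207, -0.004], [-0.207, 0.978, 0.001], [0.003, 0.001, -1.0]]
ft_force: [0.9, -0.1, 0.2]
opening: -0.0001
gripper_force: 0.0
```

Request:
arm_command:
  targets: [0, 0, 0, 0, 0, 0.02, 0, 0, 0, 0, 0, 0, 0.014, 0, 0, 0, 0, 0, 0, 0.008, 0, 0, 0, 0, 0, 0, 0, 0, 0, 0, 0, 0, 0, 0, 0]

```text
clock: 10.6
eef_pos: [0.4807, -0.0476, 0.2282]
tool_rot: [[-0.978, -0.208, 0.001], [-0.208, 0.978, -0.0], [-0.001, -0.0, -1.0]]
ft_force: [0.0, -0.9, -0.4]
opening: 0.0003
gripper_force: 0.0
```

```bash
python3 - <<'E'
from h import *
c=cam("side");cv2.imwrite("pics/s3.png",cv2.resize(c["pixels"][130:250,250:410],None,fx=4,fy=4,interpolation=cv2.INTER_CUBIC))
E
```

```text
(no output)
```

View pics/s3.png

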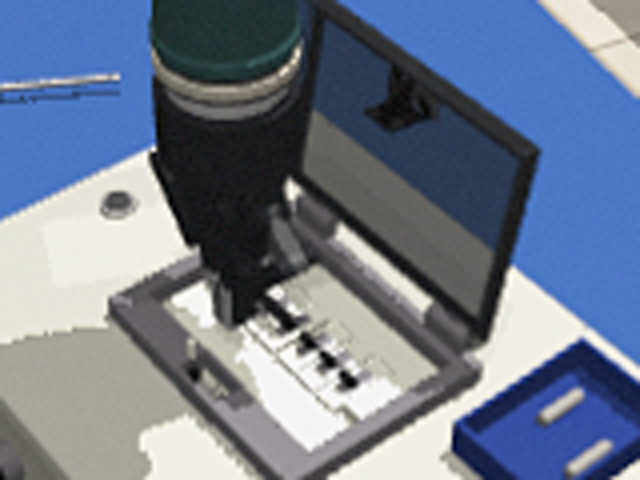

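The finger (side crop (235,310)) is between the frame and the bar. Lowering 4 mm, then pushing.

Request:
arm_command:
  targets: [0, 0, 0, 0, 0, 0.008, 0, 0, 0, 0, 0, 0, 0, 0, 0, 0, 0, -0.008, 0, 0, 0, 0, 0, 0, -0.006, 0, 0, 0, 0, 0, 0, 0, 0, 0, 0]

```text
clock: 11.28
eef_pos: [0.4869, -0.0463, 0.2239]
tool_rot: [[-0.978, -0.208, -0.002], [-0.208, 0.978, -0.0], [0.002, 0.0, -1.0]]
ft_force: [-4.7, -0.9, 1.6]
opening: -0.0
gripper_force: 2.2
```

Request:
arm_command:
  targets: [0, 0, 0, -0.004, 0, 0, 0, 0, 0, 0, -0.004, 0, 0, 0, 0, 0, 0, 0, 0, 0, 0]

```text
clock: 11.65
eef_pos: [0.4913, -0.0454, 0.2242]
tool_rot: [[-0.978, -0.208, 0.0], [-0.208, 0.978, -0.0], [-0.0, -0.0, -1.0]]
ft_force: [-1.2, -0.6, 1.2]
opening: -0.0001
gripper_force: 0.9
```

Request:
arm_command:
  targets: [0, 0, 0, -0.004, 0, 0, 0, 0, 0, 0, -0.004, 0, 0, 0, 0, 0, 0, 0, 0, 0, 0]

```text
clock: 12.02
eef_pos: [0.4957, -0.0443, 0.2238]
tool_rot: [[-0.978, -0.208, 0.001], [-0.208, 0.978, 0.0], [-0.001, 0.0, -1.0]]
ft_force: [-0.4, 0.3, 0.1]
opening: -0.0002
gripper_force: 0.0
```

Request:
arm_command:
  targets: [0, 0, 0, -0.005, 0, 0, 0, 0, 0, 0, -0.005, 0, 0, 0, 0, 0, 0, 0, 0, 0, 0]

```text
clock: 12.4
eef_pos: [0.5003, -0.0434, 0.2239]
tool_rot: [[-0.978, -0.208, 0.0], [-0.208, 0.978, 0.0], [-0.0, 0.0, -1.0]]
ft_force: [-0.3, -0.0, 0.4]
opening: 0.0004
gripper_force: 0.0
```

Request:
arm_command:
  targets: [0, 0, 0, -0.002, 0, 0, 0, 0, 0, 0, -0.001, 0, 0, 0, 0, 0, 0, 0, 0, 0, 0]

```text
clock: 12.78
eef_pos: [0.5014, -0.0432, 0.2239]
tool_rot: [[-0.978, -0.208, -0.001], [-0.208, 0.978, 0.0], [0.001, 0.0, -1.0]]
ft_force: [-0.6, 0.1, 1.0]
opening: -0.0
gripper_force: 0.5
```

Request:
arm_command:
  targets: [0, 0, 0, 0.016, 0, 0, 0, 0, 0, 0, 0, 0, -0.03, 0, 0, 0, 0, 0, 0, -0.06, 0, 0, 0, 0, 0, 0, -0.07, 0, 0, 0, 0, 0, 0, -0.07, 0, 0, 0, 0, 0, 0, -0.07, 0, 0, 0, 0, 0, 0, -0.06, 0, 0, 0, 0, 0, 0, 0, 0]

```text
clock: 13.78
eef_pos: [0.4941, -0.0449, 0.4083]
tool_rot: [[-0.978, -0.208, 0.008], [-0.208, 0.978, -0.002], [-0.008, -0.003, -1.0]]
ft_force: [-1.3, -0.1, -0.4]
opening: 0.0005
gripper_force: 0.0
```

```bash
python3 - <<'E'
from h import *
c=cam("side");cv2.imwrite("pics/s4.png",cv2.resize(c["pixels"][100:250,250:410],None,fx=4,fy=4,interpolation=cv2.INTER_CUBIC))
ux=np.array([.978,.208,0]);h=np.array([.569,-.0555,.168])
th=1.72
for y in(-.09,.09): print(proj(c,h+.14*np.array([-np.cos(th)*.978,-np.cos(th)*.208,np.sin(th)])+y*np.array([-.208,.978,0]))*1-[250,100])
E
```

```text
[[134.4535386   67.27172617]]
[[77.75954828 26.30875679]]
```

View pics/s4.png

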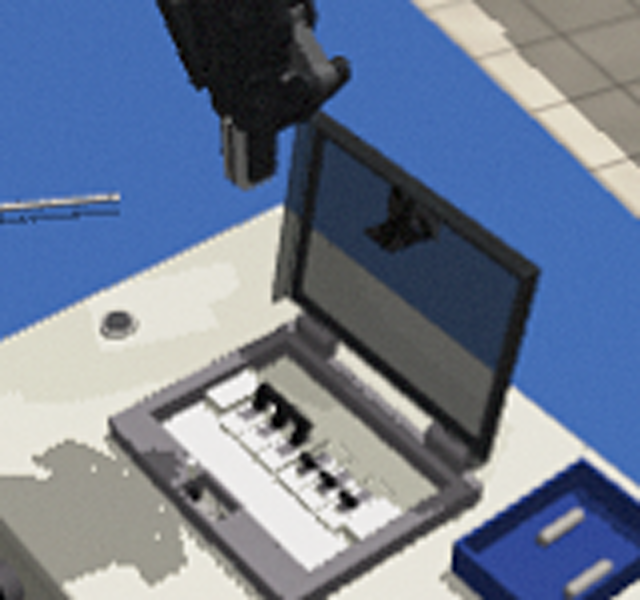

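The main bar now leans towards the hinge (crop (282,412)) and the three singles are still off. The flap edge is where I predicted. Going over the flap to its outer side.

Request:
arm_command:
  targets: [0, 0, 0, -0.0405, -0.0086, 0, 0, 0, 0, 0, -0.0405, -0.0086, 0, 0, 0, 0, 0, -0.0405, -0.0086, 0, 0, 0, 0, 0, -0.0405, -0.0086, 0, 0, 0, 0, 0, -0.0405, -0.0086, 0, 0, 0, 0, 0, -0.0405, -0.0086, 0, 0, 0, 0, 0, 0, 0, 0, 0]

```text
clock: 14.7
eef_pos: [0.6185, -0.0447, 0.4008]
tool_rot: [[-0.978, -0.208, -0.005], [-0.208, 0.978, 0.001], [0.005, 0.002, -1.0]]
ft_force: [-0.7, 0.2, -0.8]
opening: -0.0002
gripper_force: 0.0
```

Request:
arm_command:
  targets: [0, 0, 0, 0, 0, 0.03, 0, 0, 0, 0, 0, 0, 0.04, 0, 0, 0, 0, 0, 0, 0.03, 0, 0, 0, 0, 0, 0, 0.012, 0, 0, 0, 0, 0, 0, 0, 0]

```text
clock: 15.32
eef_pos: [0.6176, -0.0447, 0.3475]
tool_rot: [[-0.978, -0.208, -0.001], [-0.208, 0.978, 0.0], [0.001, 0.0, -1.0]]
ft_force: [0.0, 0.7, -0.1]
opening: -0.0002
gripper_force: 0.0
```

Request:
arm_command:
  targets: [0, 0, 0, 0.00925, 0, -0.0004, 0, 0, 0, 0, 0.00925, 0, -0.0004, 0, 0, 0, 0, 0.00925, 0, -0.0004, 0, 0, 0, 0, 0.00925, 0, -0.0004, 0, 0, 0, 0, 0.00925, 0, -0.0004, 0, 0, 0, 0, 0.00925, 0, -0.0004, 0, 0, 0, 0, 0.00925, 0, -0.0004, 0, 0, 0, 0, 0.00925, 0, -0.0004, 0]

```text
clock: 16.32
eef_pos: [0.5815, -0.0525, 0.3495]
tool_rot: [[-0.978, -0.208, 0.0], [-0.208, 0.978, 0.0], [-0.0, 0.0, -1.0]]
ft_force: [1.4, 0.5, 1.6]
opening: -0.0001
gripper_force: 1.0
```

Request:
arm_command:
  targets: [0, 0, 0, 0.0096, 0, -0.0004, 0, 0, 0, 0, 0.0096, 0, -0.0004, 0, 0, 0, 0, 0.0096, 0, -0.0004, 0, 0, 0, 0, 0.0096, 0, -0.0004, 0]

```text
clock: 16.82
eef_pos: [0.5626, -0.0564, 0.35]
tool_rot: [[-0.978, -0.208, -0.001], [-0.208, 0.978, 0.0], [0.0, 0.0, -1.0]]
ft_force: [1.5, 0.1, -1.6]
opening: 0.0001
gripper_force: 0.9
```

Request:
arm_command:
  targets: [0, 0, 0, 0.0097, 0, 0.0014, 0, 0, 0, 0, 0.0097, 0, 0.0014, 0, 0, 0, 0, 0.0097, 0, 0.0014, 0, 0, 0, 0, 0.0097, 0, 0.0014, 0]

```text
clock: 17.32
eef_pos: [0.5437, -0.0605, 0.3475]
tool_rot: [[-0.978, -0.208, 0.0], [-0.208, 0.978, 0.0], [-0.0, 0.0, -1.0]]
ft_force: [2.5, -0.4, -0.7]
opening: 0.0004
gripper_force: 0.9
```

Contact is light and the flap is following.

Request:
arm_command:
  targets: [0, 0, 0, 0.0097, 0, 0.0027, 0, 0, 0, 0, 0.0097, 0, 0.0027, 0, 0, 0, 0, 0.0097, 0, 0.0027, 0, 0, 0, 0, 0.0097, 0, 0.0027, 0, 0, 0, 0, 0.0093, 0, 0.0045, 0, 0, 0, 0, 0.0093, 0, 0.0045, 0, 0, 0, 0, 0.0093, 0, 0.0045, 0, 0, 0, 0, 0.0093, 0, 0.0045, 0]

```text
clock: 18.32
eef_pos: [0.5065, -0.0684, 0.333]
tool_rot: [[-0.978, -0.208, 0.0], [-0.208, 0.978, 0.0], [-0.0, 0.0, -1.0]]
ft_force: [2.3, 0.7, 0.2]
opening: 0.0004
gripper_force: 0.9
```

Request:
arm_command:
  targets: [0, 0, 0, 0.0086, 0, 0.0062, 0, 0, 0, 0, 0.0086, 0, 0.0062, 0, 0, 0, 0, 0.0086, 0, 0.0062, 0, 0, 0, 0, 0.0086, 0, 0.0062, 0, 0, 0, 0, 0.0075, 0, 0.0078, 0, 0, 0, 0, 0.0075, 0, 0.0078, 0, 0, 0, 0, 0.0075, 0, 0.0078, 0, 0, 0, 0, 0.0075, 0, 0.0078, 0]

```text
clock: 19.32
eef_pos: [0.4751, -0.0751, 0.3049]
tool_rot: [[-0.978, -0.208, 0.0], [-0.208, 0.978, 0.0], [-0.0, 0.0, -1.0]]
ft_force: [2.8, 0.2, 1.8]
opening: 0.0002
gripper_force: 0.9
```

```bash
python3 - <<'E'
from h import *
c=cam("side");cv2.imwrite("pics/s5.png",cv2.resize(c["pixels"][100:250,250:410],None,fx=3,fy=3,interpolation=cv2.INTER_CUBIC))
E
```

```text
(no output)
```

View pics/s5.png

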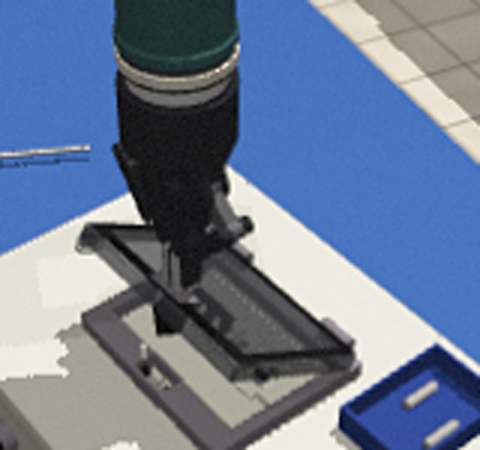

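The flap is at about 30° with the fingertip on it near the patch (crop (180,290)). Continuing down.

Request:
arm_command:
  targets: [0, 0, 0, 0.0061, 0, 0.0092, 0, 0, 0, 0, 0.0061, 0, 0.0092, 0, 0, 0, 0, 0.0061, 0, 0.0092, 0, 0, 0, 0, 0.0061, 0, 0.0092, 0, 0, 0, 0, 0.0041, 0, 0.0082, 0, 0, 0, 0, 0.0041, 0, 0.0082, 0, 0, 0, 0, 0.0041, 0, 0.0082, 0, 0, 0, 0, 0.0041, 0, 0.0082, 0]

```text
clock: 20.38
eef_pos: [0.4553, -0.0793, 0.2701]
tool_rot: [[-0.978, -0.208, 0.0], [-0.208, 0.978, 0.0], [-0.0, 0.0, -1.0]]
ft_force: [2.1, -0.1, 2.5]
opening: -0.0001
gripper_force: 0.9
```

Request:
arm_command:
  targets: [0, 0, 0, 0.0021, 0, 0.0066, 0, 0, 0, 0, 0.0021, 0, 0.0066, 0, 0, 0, 0, 0.0021, 0, 0.0066, 0, 0, 0, 0, 0.0021, 0, 0.0066, 0, 0, 0, 0, 0, 0, 0, 0]

```text
clock: 21.0
eef_pos: [0.4511, -0.0802, 0.2569]
tool_rot: [[-0.978, -0.208, -0.001], [-0.208, 0.978, -0.0], [0.001, 0.0, -1.0]]
ft_force: [1.4, -0.3, 1.9]
opening: -0.0003
gripper_force: 0.8
```

Request:
arm_command:
  targets: [0, 0, 0, 0.001, 0, 0.004, 0, 0, 0, 0, 0.001, 0, 0.004, 0, 0, 0, 0, 0.001, 0, 0.004, 0, 0, 0, 0, 0.001, 0, 0.004, 0, 0, 0, 0, 0, 0, 0.004, 0, 0, 0, 0, 0, 0, 0.004, 0, 0, 0, 0, 0, 0, 0, 0]

```text
clock: 21.88
eef_pos: [0.45, -0.0805, 0.2469]
tool_rot: [[-0.978, -0.208, 0.003], [-0.208, 0.978, -0.0], [-0.003, -0.001, -1.0]]
ft_force: [1.0, 2.1, 8.3]
opening: -0.0003
gripper_force: 4.3
```

Request:
arm_command:
  targets: [0, 0, 0, 0, 0, 0.002, 0, 0, 0, 0, 0, 0, 0.002, 0, 0, 0, 0, 0, 0, 0.002, 0, 0, 0, 0, 0, 0, 0, 0]

```text
clock: 22.38
eef_pos: [0.4499, -0.0805, 0.2428]
tool_rot: [[-0.978, -0.208, 0.002], [-0.208, 0.978, 0.0], [-0.002, -0.0, -1.0]]
ft_force: [2.5, 2.8, 4.1]
opening: 0.0
gripper_force: 2.5
```

Request:
arm_command:
  targets: [0, 0, 0, 0, 0, 0.002, 0, 0, 0, 0, 0, 0, 0.002, 0, 0, 0, 0, 0, 0, 0, 0]

```text
clock: 22.75
eef_pos: [0.4499, -0.0805, 0.2407]
tool_rot: [[-0.978, -0.208, 0.002], [-0.208, 0.978, 0.0], [-0.002, -0.0, -1.0]]
ft_force: [3.6, 2.1, 5.2]
opening: -0.0003
gripper_force: 2.5
```

Request:
arm_command:
  targets: [0, 0, 0, 0, 0, 0.001, 0, 0, 0, 0, 0, 0, 0, 0]

```text
clock: 23.0
eef_pos: [0.4499, -0.0805, 0.2403]
tool_rot: [[-0.978, -0.208, 0.002], [-0.208, 0.978, 0.0], [-0.002, -0.0, -1.0]]
ft_force: [2.9, 1.1, 5.2]
opening: -0.0
gripper_force: 2.7
```

Request:
arm_command:
  targets: [0, 0, 0, 0, 0, 0.001, 0, 0, 0, 0, 0, 0, 0.001, 0, 0, 0, 0, 0, 0, 0, 0]

```text
clock: 23.38
eef_pos: [0.4499, -0.0805, 0.2395]
tool_rot: [[-0.978, -0.208, 0.002], [-0.208, 0.978, 0.0], [-0.002, -0.0, -1.0]]
ft_force: [1.8, 1.5, 6.8]
opening: -0.0001
gripper_force: 3.1
```

Request:
arm_command:
  targets: [0, 0, 0, 0, 0, 0.001, 0, 0, 0, 0, 0, 0, 0, 0]

```text
clock: 23.62
eef_pos: [0.4499, -0.0805, 0.239]
tool_rot: [[-0.978, -0.208, 0.002], [-0.208, 0.978, 0.0], [-0.002, -0.0, -1.0]]
ft_force: [2.8, 1.6, 5.7]
opening: 0.0002
gripper_force: 3.2
```

Request:
arm_command:
  targets: [0, 0, 0, 0, 0, 0.001, 0, 0, 0, 0, 0, 0, 0, 0]

```text
clock: 23.88
eef_pos: [0.4499, -0.0805, 0.2387]
tool_rot: [[-0.978, -0.208, 0.002], [-0.208, 0.978, 0.0], [-0.002, -0.0, -1.0]]
ft_force: [2.1, 1.2, 6.2]
opening: 0.0001
gripper_force: 3.6
```

Request:
arm_command:
  targets: [0, 0, 0, 0, 0, 0.001, 0, 0, 0, 0, 0, 0, 0, 0]

```text
clock: 24.12
eef_pos: [0.4499, -0.0805, 0.2386]
tool_rot: [[-0.978, -0.208, 0.003], [-0.208, 0.978, -0.0], [-0.003, -0.001, -1.0]]
ft_force: [1.3, 2.1, 8.6]
opening: 0.0
gripper_force: 4.2
```

Request:
arm_command:
  targets: [0, 0, 0, 0, 0, 0.001, 0, 0, 0, 0, 0, 0, 0, 0]

```text
clock: 24.38
eef_pos: [0.4499, -0.0805, 0.2384]
tool_rot: [[-0.978, -0.208, 0.003], [-0.208, 0.978, -0.0], [-0.003, -0.001, -1.0]]
ft_force: [0.6, 1.3, 9.4]
opening: -0.0006
gripper_force: 4.9
```

Request:
arm_command:
  targets: [0, 0, 0, 0, 0, 0.001, 0, 0, 0, 0, 0, 0, 0, 0]

```text
clock: 24.62
eef_pos: [0.4499, -0.0805, 0.2383]
tool_rot: [[-0.978, -0.208, 0.003], [-0.208, 0.978, -0.0], [-0.003, -0.001, -1.0]]
ft_force: [0.7, 1.9, 11.2]
opening: 0.0002
gripper_force: 5.6
```

The press has bottomed at the same depth as the first one. Letting go and looking.

Request:
arm_command:
  targets: [0, 0, 0, 0, 0, -0.006, 0, 0, 0, 0, 0, 0, -0.01, 0, 0, 0, 0, 0, 0, -0.03, 0, 0, 0, 0, 0, 0, -0.05, 0, 0, 0, 0, 0.06, 0, -0.05, 0, 0, 0, 0, 0.1, 0, -0.04, 0, 0, 0, 0, 0.1, 0, 0, 0, 0, 0, 0, 0, 0, 0, 0, 0, 0, 0, 0, 0, 0, 0, 0, 0, 0, 0, 0, 0, 0, 0, 0, 0, 0, 0, 0, 0, 0, 0, 0, 0, 0, 0, 0]

```text
clock: 26.12
eef_pos: [0.3226, -0.1075, 0.3288]
tool_rot: [[-0.978, -0.209, -0.001], [-0.209, 0.978, 0.001], [0.001, 0.001, -1.0]]
ft_force: [0.4, -0.6, 0.1]
opening: 0.0001
gripper_force: 0.0
```

```bash
python3 - <<'E'
from h import *
c=cam("side");cv2.imwrite("pics/s6.png",cv2.resize(c["pixels"][130:300,220:430],None,fx=3.5,fy=3.5,interpolation=cv2.INTER_CUBIC))
a=dict(np.load("side0.npz"))["pixels"]; d=cv2.absdiff(a,c["pixels"]).max(2)[175:262,270:375]; print((d>50).sum())
t=cam("top");print((cv2.absdiff(np.load("top0.npz")["pixels"],t["pixels"]).max(2)[170:245,300:382]>50).sum())
E
```

```text
7
7
```

View pics/s6.png

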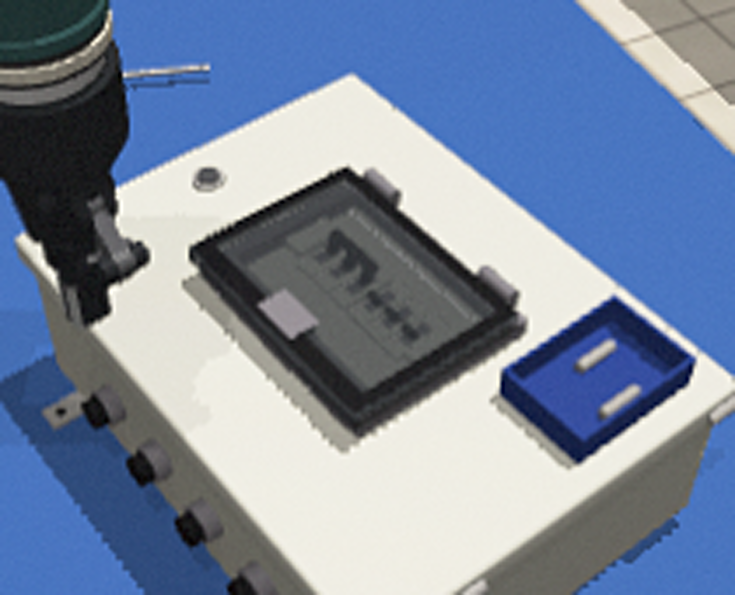

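The flap is shut and holding with the finger away. The main bar is over towards the hinge (crop (355,250)), the singles are unchanged, and the tray is undisturbed.

```bash
python3 -c "
from workcell import robot
print(robot.close_job())"
```

```text
the job is handed in; nothing more can be done
None
```

The job is handed in: the main switch is on, the flap is closed and holding with the arm clear, the three single breakers are still off, and nothing was bumped; it took about 26 s, and the highest push reading on the flap was about 11 N.

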